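# Check a key tag in with the trigger reader

### The job

Check the key tag in: lay the aluminium key tag flat in the middle of the reader's white plate and let go, pull the hand reader's trigger fully home and let it spring back out while the tag lies there. Then put the tag into the open tilt-out compartment in the console's front and push the compartment fully shut. Leave the padlock, coin tray, doorstop wedge and coaster where they are.

Things in the scene. Friction and masses are not known exactly. Their poses are not given: they have to be found in the camera images.
- console: Fixed slim console of walnut-effect board, mm: 190 deep (x) x 900 wide (y) x 160 high. Origin: centre of its underside, on the work surface; x points to its back, away from the robot, y along its width. Its front face is the plane x = -95 mm.
- key_tag: Loose silver aluminium key tag, a flat bar, mm: 76 long (its x) x 30 wide (its y) x 12 thick, 70 g, with a narrower (18 wide) end tab with an eyelet over the last 12 of its +x end. Lies flat on the console top, on the left or on the right of the reader. Origin: centre of its underside (x from -38 to +38).
- reader: Fixed desk reader on the console top: dark steel foot, mm: 140 (x) x 300 (y, -100 to +200) x 6, above it a pistol-shaped hand reader held on its side by two posts. A black radio module (36 in y, -57 to -21) stands on the barrel, 72 out from its axis square to the grip's slope, overhanging the grip. Origin: on the foot's underside at its middle in x; x points to the back, y (robot's left) is where the barrel points. White plate on the foot's +y end.
- squeeze (a point): Midway between the fingers at full squeeze, at (-22, -21.5, +62) mm from the reader's origin in its axes: mid grip thickness, 74 from the barrel axis. Come in square to the slope, i.e. down and away from the robot, 40 deg from vertical, fingers closing along reader y, one beyond the grip, one beyond the trigger; a vertical gripper meets the radio module. 40 or more free below. Axes as the reader.
- trigger (a joint): Angle, rad: 0 released, 0.30 fully home. Black bar, mm: 58 long, 8 thick (y), 18 wide, hinged at its upper end, 30 from the barrel axis at reader y +4; swings towards -y, to the grip. At rest its front face is at reader y +8 (51 across grip and trigger), home about 41 across at the squeeze point. Sprung: some 3 N at the squeeze point to start, 7 to 9 N to hold home; springs back by itself.
- plate (a point): Centre of the upper face of the white reading plate on the reader's foot, mm: 100 (x) x 90 (y), beyond the barrel's nose; face 10 above the console top. Axes as the reader; at (0, +150, +10) from its origin. The nose ends 70 to the -y side of it.
- compartment (a joint): Opening angle of the tilt-out compartment, rad: 0 shut (panel flush with the console's front), about 0.6 to 0.8 at the start (open, its top leaning towards the robot), 0.90 at most. A stiff hinge: it stays where it is left (a dropped part may sag it by 0.1); about 3 N at the top edge pushes it shut.
- bin_top (a point): Middle of the upper edge of the compartment's front panel (mm: 172 wide, 14 thick). It lies 127 from the hinge, which runs along y at the console's front face, mid-width, 14 above the work surface. Opening swings it towards the robot and down. Axes of the compartment: x to its rear, z up the panel; the console's when shut. Push from outside with a finger reaching 30 or more below the edge; a tip on the edge itself slips and opens it.
- bin_in (a point): Centre of the inner floor of the compartment's bin (mm), 36 behind the panel's inner face (50 behind, 6 above the hinge when shut). Inside 70 (x) x 154 (y); rear and side walls 76 high over the floor, open top. While open, the mouth lies between the panel's upper edge and the console's front face. Axes of the compartment.
- padlock: Loose grey plastic padlock lying flat, about 72 x 46 x 20 mm, a bystander.
- coin_tray: Loose stainless coin tray 85 x 70 x 16 mm, open, empty, a bystander, on the side of the reader where the tag is not.
- wedge: Loose hard silicone doorstop wedge 85 x 36 x 28 mm, a bystander.
- coaster: Loose round glass coaster, mm: 96 across, 7 thick, on the work surface before the console on the right, a bystander.
- barrel (a point): On the axis of the reader's barrel (all in mm), at (35, 0, 110) from the reader's origin. Barrel level along y -69 to +80, 50 across (nose 56). The grip (26 in y, y -43 to -17; 30 thick) slopes down from it towards the robot, 40 deg (0.70 rad) below level, to 125 from the axis; the trigger lies beside the grip on its +y side in the same slope. Axes as the reader.
Mind the look-alikes: they are no part of the job. What is meant by the key_tag is not blue or red, and is the larger of those in its own colour.

How it is judged:
By the outcome, as a careful person would: the job done as asked, in the order asked, and still so for the second after the job is handed in, with the robot touching nothing.
It also fails if it takes over 72 s, if anything falls off the work surface, if the arm or the gripper's body presses on something with over 40 N, if the wrist force passes 120 N, or if a joint passes its speed limit or range.

### The arm

A 7-joint arm with a two-finger parallel gripper is mounted at the origin on the work surface. World frame = base frame: x ahead of the robot, y to its left, z up, the work surface at z = 0. Lengths are in m, angles in rad, forces in N, time in s.
With the tool pointing down it reaches from about 0.4 to 0.9 m from the base axis. Payload 5.6 kg.
Tool frame: the origin (TCP) lies midway between the tips of the shut fingers; the grasp point (between the pads) lies 19 mm behind it; z points along the fingers, y is the line along which they close (so a half turn about z gives the same grasp; the last joint's range is limited). The gripper opens to 92 mm and grips with 3 to 60 N. Pads are 20 mm wide; open, the fingers measure 128 mm over their backs; the gripper's body (75 mm by 189 mm) begins 69 mm behind the grasp point.
Start: joints at [-1.166, 0.468, -0.012, 1.603, 0.006, 1.071, -0.056], TCP at [0.281, 0.586, 0.185] pointing down, gripper open.
Joint ranges: [-2.53, 2.53], [-0.31, 2.02], [-1.57, 1.55], [0.28, 2.44], [-1.29, 4.43], [0.15, 1.84], [-2.92, 2.92]. Speed limits (rad/s): [2.57, 2.57, 3.14, 3.14, 3.14, 3.14, 3.14].

### API

Orientations are given as [roll, pitch, yaw] about the fixed x, y, z axes, in that order (R = Rz(yaw) Ry(pitch) Rx(roll)).
In Python, from station import r, set_gripper, imaging gives the robot as it stands. Calls block until the motion is done:
- r.goto(position, orientation): joint-space move of the TCP to a pose.
- r.servo_line(position, ori=None, rate=0.15, contact_N=None): straight line of the TCP; ori=None keeps the orientation; rate is the mean speed in m/s. With contact_N (N) it stops when the force on the tool has changed by that much, and returns True; else False.
- r.move_joints(angles): joint-space move.
- set_gripper(opening, f_grip=None): opening from 0.0 (shut) to 1.0 (fully open); f_grip is the grip in N (None keeps the last); returns when the fingers have stopped.
- r.pause(seconds).
- r.inverse_kinematics(position, orientation): joint angles nearest the present ones, or None.
- imaging.get_image(name): name is "scene" or "top" or "wrist"; returns the picture (420x560x3 uint8, red, green, blue); there is no depth.
- imaging.calibration(name): a dict with "intrinsics" (3x3 intrinsics, pixels), "rvec" (rotation vector, rad) and "tvec" (3), from world to camera coordinates, as OpenCV has them. Camera axes: x right, y down, z forward; pixel columns grow to the right and rows downward; lengths in m; the calibration is good to about 2 mm. A picture is of the moment at which its call begins: read the wrist's pose just before it. calibration takes no time and is no camera call; for the wrist camera it gives the pose at the moment of the call.
A pose or a line that the arm cannot do raises r.Unreachable and nothing moves.
- r.hand_in(): hands the job in; it is judged then, once.
Readings, each from a call of its own:
- r.get_clock(): time.
- r.get_joint_positions(): joint angles.
- r.get_joint_velocities(): joint speeds.
- r.get_joint_torque(): joint torques, N m.
- r.get_ee_pos(): TCP position.
- r.get_eef_rot(): TCP orientation.
- r.get_wrist_force(): force on the tool from outside, world axes, zero at the start.
- r.get_ft_torque(): the same for the moment, N m.
- r.get_opening(): opening from 0.0 (shut) to 1.0 (fully open).
- r.get_gripper_force(): force on a finger pad.
Only numpy, scipy, OpenCV 4.12 (cv2) and the standard library are available. Lean on these libraries where they do the work, as an engineer would, in place of code of your own. Each camera call takes 0.05 s, during which the arm holds its last target. There are 200 camera calls.

## Working session

There is one attempt and no reset: what is moved stays moved. The work goes in short steps, each a Python script; the robot and the scene stay as the last script left them, time stands still between calls to the robot, and variables do not carry over. Pictures are saved under pics/ and viewed, at most 10 in all, crops included, and the job is handed in when it is done.

```bash
ls; mkdir -p pics
python3 - <<'E'
from station import r,imaging
import cv2
for n in("scene","top"):
    im=imaging.get_image(n); cv2.imwrite(f"pics/{n}0.png",cv2.cvtColor(im,cv2.COLOR_RGB2BGR))
    c=imaging.calibration(n); print(n,c)
print(r.get_clock())
E
```

```text
pics
scene {'intrinsics': array([[417.06716517,   0.        , 274.90603201],
       [  0.        , 417.06716517, 214.43984044],
       [  0.        ,   0.        ,   1.        ]]), 'rvec': array([ 1.01956542,  2.80307891, -0.49489759]), 'tvec': array([ 0.43499393, -0.29168327,  1.51718033])}
top {'intrinsics': array([[464.08250166,   0.        , 274.54294582],
       [  0.        , 464.08250166, 211.52817119],
       [  0.        ,   0.        ,   1.        ]]), 'rvec': array([ 2.15870721, -2.15630655,  0.17435647]), 'tvec': array([0.0102561 , 0.6079609 , 1.17625289])}
0.1
```

View pics/scene0.png

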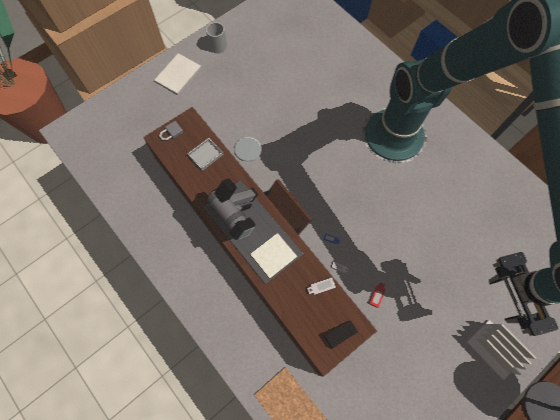

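View pics/top0.png

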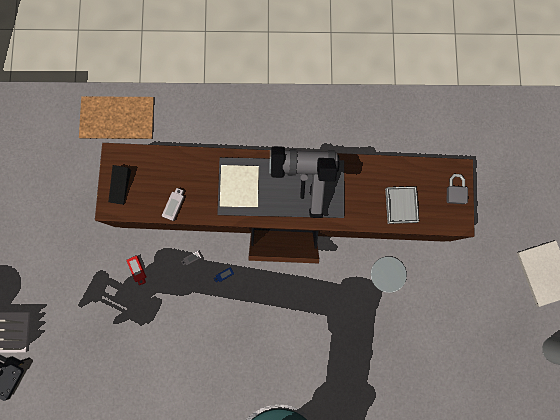

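Top view: the silver candidates for the tag are at (173,204), on the console and larger, and at (192,258), on the work surface and smaller. There are also red (136,268) and blue (224,274) ones. I choose (173,204), which lies on the console top to the left of the reader. The padlock is at (457,190), the coin tray at (402,205), the coaster at (388,274) and the wedge at (120,184). The plate centre is about (239,186) and the open compartment about (284,245).

```bash
cat > h.py <<'E'
import numpy as np, cv2
from station import r,set_gripper,imaging
def unproj(c,px,z):
    R=cv2.Rodrigues(c["rvec"])[0]; o=-R.T@c["tvec"]
    d=R.T@np.linalg.inv(c["intrinsics"])@np.array([*px,1.0])
    return o+d*(z-o[2])/d[2]
def proj(c,P): return cv2.projectPoints(np.array(P,float).reshape(-1,1,3),c["rvec"],c["tvec"],c["intrinsics"],None)[0].reshape(-1,2)
def save(n,im): cv2.imwrite(f"pics/{n}.png",cv2.cvtColor(im,cv2.COLOR_RGB2BGR))
E
python3 - <<'E'
from h import *
c=imaging.calibration("top"); im=imaging.get_image("top")
save("crop1",cv2.resize(im[140:290,85:350],None,fx=3,fy=3,interpolation=cv2.INTER_CUBIC))
for n,p,z in [("FL",(95,220),.16),("BL",(102,143),.16),("BR",(476,157),.16),("FR",(474,237),.16),("p1",(219,164),.17),("p2",(259,166),.17),("p3",(258,208),.17),("p4",(219,207),.17)]:
    print(n,unproj(c,p,z).round(4))
hsv=cv2.cvtColor(im,cv2.COLOR_RGB2HSV); m=((hsv[...,1]<60)&(hsv[...,2]>120)).astype(np.uint8)
m[:, :150]=0;m[:,200:]=0;m[:175]=0;m[230:]=0
k=cv2.findContours(m,0,2)[0]; k=max(k,key=cv2.contourArea); print(cv2.contourArea(k))
pts=np.array([unproj(c,p[0],.172)[:2] for p in k],np.float32); print(cv2.minAreaRect(pts), cv2.boundingRect(k))
hsvp=((hsv[...,2]>180)&(hsv[...,1]<70)).astype(np.uint8); hsvp[:,:210]=0;hsvp[:,268:]=0;hsvp[:155]=0;hsvp[215:]=0
k=max(cv2.findContours(hsvp,0,2)[0],key=cv2.contourArea)
print(cv2.minAreaRect(np.array([unproj(c,p[0],.17)[:2] for p in k],np.float32)))
E
```

```text
FL [0.5701 0.4348 0.16  ]
BL [0.7566 0.4282 0.16  ]
BR [ 0.7266 -0.4772  0.16  ]
FR [ 0.5314 -0.4603  0.16  ]
p1 [0.7037 0.1456 0.17  ]
p2 [0.6993 0.0505 0.17  ]
p3 [0.5982 0.0524 0.17  ]
p4 [0.6003 0.1439 0.17  ]
327.0
((0.6084789037704468, 0.2516094744205475), (0.028539011254906654, 0.07485230267047882), 68.76728057861328) (162, 188, 21, 33)
((0.6518164277076721, 0.0981261283159256), (0.08865582197904587, 0.0991758182644844), 88.83525848388672)
```

View pics/crop1.png

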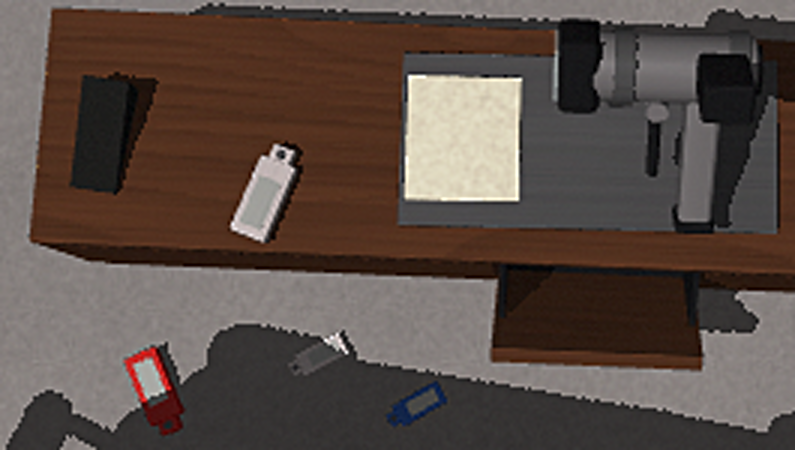

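The crop confirms the silver tag at top-image (173,204), about world (0.608, 0.252), with its tab pointing back and right. The compartment is open in front of the reader. I'm moving above the tag for a close look.

Run:
```python
from h import *
for yaw in(-.37,2.77,-1.59,1.55): print(yaw,r.inverse_kinematics([.608,.252,.30],[np.pi,0,yaw]))
r.goto([.608,.20,.33],[np.pi,0,-1.6]); print(r.get_clock(),r.get_joint_positions())
im=imaging.get_image("wrist"); c=imaging.calibration("wrist"); np.save("c1.npy",c,allow_pickle=True); save("w1",im)
R=cv2.Rodrigues(c["rvec"])[0]; print(-R.T@c["tvec"],R[2])
```

```text
-0.37 [-0.94205661  0.45329991  0.7228044   1.47918687 -0.30341525  1.32347154
 -2.135922  ]
2.77 [-0.52835273  0.39620718  0.11850223  1.44928074 -0.04738353  1.29889486
  0.79298339]
-1.59 [-0.30122324  0.41134372 -0.20145632  1.43170527  0.08297222  1.30684858
  2.61442303]
1.55 [-0.70676233  0.40472168  0.37043378  1.46272706 -0.14841196  1.30179635
 -0.34495835]
2.5 [-0.27312836  0.35765665 -0.13428644  1.43847589  0.04766619  1.34899457
  2.70372947]
[0.60582779 0.11808452 0.52921058] [ 0.00722864  0.28867184 -0.95740081]
```

View pics/w1.png

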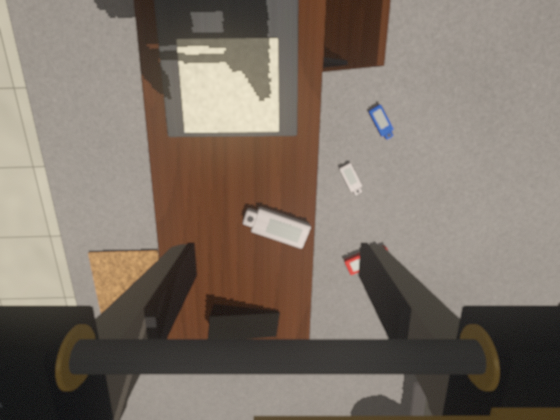

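Wrist view: the tag runs from its tab at (245,217) to its far end at (310,235). The plate corners are at (279,38), (280,132) and (183,133), and the foot corners at (167,137) and (298,135). The compartment is at (355,40).

Run:
```python
from h import *
c=np.load("c1.npy",allow_pickle=True).item()
im=cv2.cvtColor(cv2.imread("pics/w1.png"),cv2.COLOR_BGR2HSV)
m=((im[...,1]<50)&(im[...,2]>125)).astype(np.uint8); q=m.copy()
m[:190]=0;m[255:]=0;m[:,:238]=0;m[:,315:]=0
k=max(cv2.findContours(m,0,2)[0],key=cv2.contourArea)
print(cv2.minAreaRect(np.array([unproj(c,p[0],.172)[:2] for p in k],np.float32)),cv2.contourArea(k))
for n,p,z in [("pl",(177,40),.17),("pl",(279,38),.17),("pl",(280,132),.17),("pl",(183,133),.17),("foot BL",(167,137),.166),("foot FL",(298,135),.166),("top front",(326,5),.16),("top front",(311,330),.16),("top back",(137,3),.16),("top back",(158,230),.16),("panel edge L",(384,68),.115)]:
    print(n,unproj(c,p,z).round(4))
from scipy.spatial.transform import Rotation as Ro
def sq(yaw): return Ro.from_euler("xyz",[np.pi,-.698,yaw])
for half in(0,1):
    o=sq(-.03)
    if half:o=o*Ro.from_euler("z",np.pi)
    e=o.as_euler("xyz");print(e,[r.inverse_kinematics(p,e) for p in([.62,-.07,.2],[.54,-.07,.30])])
```

```text
((0.6108275055885315, 0.2499086856842041), (0.03058498539030552, 0.07610128074884415), 68.47378540039062) 1471.0
pl [0.7022 0.0525 0.17  ]
pl [0.6019 0.0535 0.17  ]
pl [0.6032 0.1437 0.17  ]
pl [0.7061 0.1418 0.17  ]
foot BL [0.7249 0.1458 0.166 ]
foot FL [0.5839 0.1476 0.166 ]
top front [0.5549 0.0236 0.16  ]
top front [0.5689 0.3992 0.16  ]
top back [0.7403 0.0167 0.16  ]
top back [0.7509 0.2542 0.16  ]
panel edge L [0.4805 0.0784 0.115 ]
[ 3.14159265 -0.698      -0.03      ] [array([ 1.0591789 ,  0.33388263, -1.10018521,  2.20598177,  1.36714851,
        0.26137212, -2.77237916]), array([ 0.94514077, -0.17910859, -0.73227651,  2.24956158, -0.59902055,
        0.38607026, -0.93745502])]
[-3.14159265  0.698       3.11159265] [array([ 1.0591789 ,  0.33388263, -1.10018521,  2.20598177,  1.36714851,
        0.26137212,  0.36921349]), array([ 0.15027189, -0.17346303, -0.04860515,  2.28504459, -0.160768  ,
        0.336862  ,  1.77278626])]
```

Run:
```python
from h import *
P=np.pi
r.goto([.611,.250,.23],[P,0,2.766])
print(r.servo_line([.611,.250,.163],contact_N=8))
print(r.get_ee_pos()); set_gripper(0.0,20); print("open",r.get_opening()*92,r.get_gripper_force())
r.servo_line([.611,.250,.23])
print("held",r.get_opening()*92)
r.goto([.6534,.098,.23],[P,0,1.546])
print(r.servo_line([.6534,.098,.1735],rate=.08,contact_N=5),r.get_ee_pos())
set_gripper(.6); r.servo_line([.6534,.098,.26]); 
r.goto([.58,.098,.33],[P,0,1.546]); save("w2",imaging.get_image("wrist"));save("t2",imaging.get_image("top"));print(r.get_clock(),r.get_joint_positions())
t=imaging.get_image("top")
```

```text
False
[0.61153739 0.25005998 0.16360246]
open 0.8055911423843936 0.0
held 0.3286772766033549
False [0.65380271 0.09794297 0.17388765]
10.6833 [-0.61572542  0.26087771  0.48957763  1.60227265 -0.12491082  1.3125902
 -0.13255157]
```

View pics/w2.png

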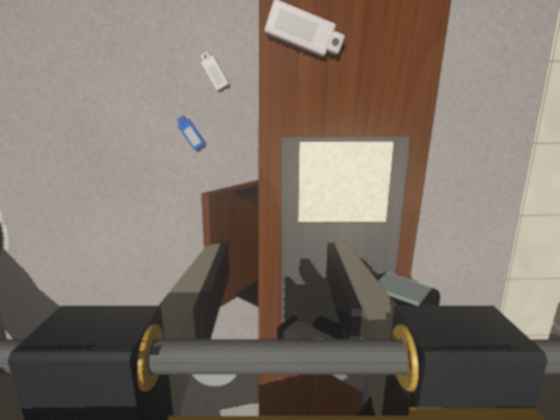

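Wrist view: the grasp missed. The tag still lies on the console at (305,28), and the plate at (343,181) is empty. I'll measure the tag again.

Run:
```python
from h import *
c=imaging.calibration("wrist"); im=imaging.get_image("wrist")
h=cv2.cvtColor(im,cv2.COLOR_RGB2HSV)
m=((h[...,1]<50)&(h[...,2]>140)).astype(np.uint8); m[62:]=0;m[:,:262]=0;m[:,350:]=0
k=max(cv2.findContours(m,0,2)[0],key=cv2.contourArea)
for z in(.172,.2):print(cv2.minAreaRect(np.array([unproj(c,p[0],z)[:2] for p in k],np.float32)),cv2.boundingRect(k))
t=imaging.get_image("top"); tc=imaging.calibration("top"); o=cv2.cvtColor(cv2.imread("pics/top0.png"),cv2.COLOR_BGR2RGB)
h=cv2.cvtColor(t,cv2.COLOR_RGB2HSV); m=((h[...,1]<60)&(h[...,2]>120)).astype(np.uint8)
m[:, :150]=0;m[:,200:]=0;m[:165]=0;m[235:]=0
k=max(cv2.findContours(m,0,2)[0],key=cv2.contourArea)
print(cv2.minAreaRect(np.array([unproj(tc,p[0],.172)[:2] for p in k],np.float32)),cv2.boundingRect(k))
print(proj(tc,[[.611,.25,.172]]), r.get_opening(), r.get_wrist_force())
a=t[170:240,130:230]; save("tagcmp",cv2.resize(np.hstack([o[170:240,130:230],a]),None,fx=4,fy=4,interpolation=2))
```

```text
((0.6108471751213074, 0.25046396255493164), (0.029754487797617912, 0.0755636990070343), 68.49071502685547) (265, 0, 80, 54)
((0.6086466312408447, 0.24485935270786285), (0.02740890346467495, 0.06960706412792206), 68.49071502685547) (265, 0, 80, 54)
((0.6054689884185791, 0.2528136670589447), (0.028474291786551476, 0.06836895644664764), 68.76728057861328) (162, 190, 16, 31)
[[173.60462829 202.22577057]] 0.5983179982885174 [1.1556794  0.5173922  0.11413137]
```

View pics/tagcmp.png

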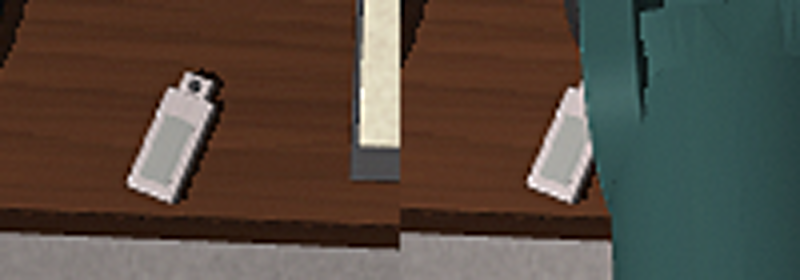

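Run:
```python
from h import *
P=np.pi
set_gripper(1.0)
r.goto([.611,.250,.23],[P,0,2.766])
r.servo_line([.611,.250,.166],contact_N=8)
c=imaging.calibration("wrist");im=imaging.get_image("wrist")
print(r.get_ee_pos(),r.get_eef_rot(),r.get_opening(),proj(c,[[.611,.25,.164],[.611,.25,.172]]))
x=proj(c,[[.611,.25,.172]])[0].astype(int); cv2.circle(im,tuple(map(int,x)),3,(255,0,0),1); save("w3",im); print(r.get_clock())
```

```text
[0.61203417 0.24999883 0.16754332] [3.13989351e+00 1.77637404e-03 2.76525444e+00] 1.0006231566329422 [[278.05884066 235.25428651]
 [278.09860266 239.96162463]]
13.075
```

View pics/w3.png

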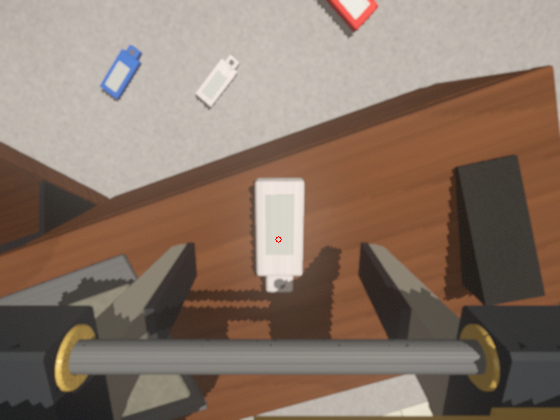

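The wrist view shows the tag lined up between the fingers, at (279,230). The last grasp closed above it, so the tips probably sit higher when open. I'll part-open the gripper, feel for the console top, then close.

Run:
```python
from h import *
set_gripper(.5)
print(r.servo_line([.611,.250,.145],rate=.04,contact_N=4)); p=r.get_ee_pos(); print(p,r.get_wrist_force())
z=p[2]+.0025
r.servo_line([.611,.250,z]); set_gripper(0.0,20); print("mm",r.get_opening()*92,r.get_gripper_force(),r.get_ee_pos(),r.get_wrist_force())
r.servo_line([.611,.250,.23]); print("held",r.get_opening()*92,z,r.get_clock())
```

```text
False
[0.61105084 0.24998245 0.14493714] [ 0.34526626  0.0855881  -0.00537024]
mm 0.6690645442651441 0.0 [0.61097837 0.25001632 0.14740574] [ 0.12151698  0.08598162 -0.15172179]
held 1.0244033454335855 0.1474371438368132 16.2833
```

Run:
```python
from h import *
set_gripper(.5); r.servo_line([.611,.250,.15],rate=.2)
c=imaging.calibration("wrist"); save("w4",imaging.get_image("wrist"))
R=cv2.Rodrigues(c["rvec"])[0]; t=r.get_ee_pos(); print("cam-tcp",-R.T@c["tvec"]-t)
print(r.servo_line([.611,.250,.115],rate=.03,contact_N=4),r.get_ee_pos(),r.get_wrist_force(),r.get_clock())
```

```text
cam-tcp [-0.07649896  0.0289869   0.19841721]
True [0.61090467 0.24996724 0.13079193] [-0.14073483 -0.50700521  4.20779957] 18.3917
```

View pics/w4.png

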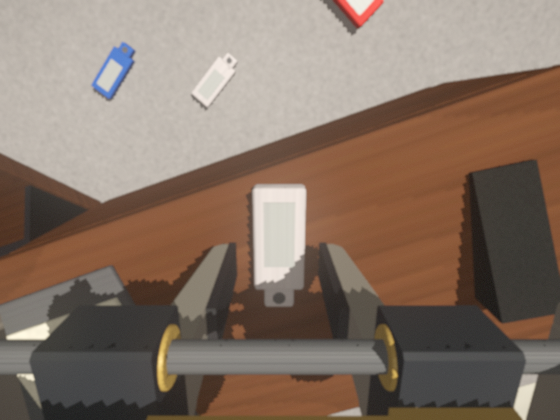

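The contact came at reported z=0.131, where the tips should be at 0.160. So the real fingertips sit about 29 mm behind the reported TCP along the tool axis, and I'll correct for that from here. In the wrist view the tag is centred between the fingers, at (279,240).

Run:
```python
from h import *
P=np.pi;D=.029
r.servo_line([.611,.250,.1335],rate=.1); set_gripper(0.0,20); print("mm",r.get_opening()*92,r.get_gripper_force())
if r.get_opening()>.2:
    r.servo_line([.611,.250,.21]); print("held",r.get_opening()*92)
    r.goto([.6534,.098,.215],[P,0,1.546])
    print(r.servo_line([.6534,.098,.143],rate=.06,contact_N=4),r.get_ee_pos())
    set_gripper(.5); r.servo_line([.6534,.098,.21],rate=.2)
    r.goto([.58,.098,.33],[P,0,1.546])
    c=imaging.calibration("wrist");im=imaging.get_image("wrist");save("w5",im)
    np.save("c5.npy",c,allow_pickle=True)
print(r.get_clock())
```

```text
mm 29.7109356561779 19.99957948923111
held 29.801697272762137
True [0.65307712 0.09791852 0.14318859]
23.2667
```

Run:
```python
from h import *
from scipy.spatial.transform import Rotation as Ro
c=np.load("c5.npy",allow_pickle=True).item()
h=cv2.cvtColor(cv2.imread("pics/w5.png"),cv2.COLOR_BGR2HSV)
m=((h[...,1]<22)&(h[...,2]>120)).astype(np.uint8); m[:130]=0;m[235:]=0;m[:,:285]=0;m[:,400:]=0
m=cv2.morphologyEx(m,cv2.MORPH_CLOSE,np.ones((5,5)))
k=max(cv2.findContours(m,0,2)[0],key=cv2.contourArea); print(cv2.contourArea(k),cv2.boundingRect(k))
print("tag",cv2.minAreaRect(np.array([unproj(c,p[0],.182)[:2] for p in k],np.float32)))
m=((h[...,2]>150)&(h[...,1]<80)).astype(np.uint8); m[:130]=0;m[235:]=0;m[:,:285]=0;m[:,400:]=0
k=max(cv2.findContours(m,0,2)[0],key=cv2.contourArea); print("plate",cv2.boundingRect(k),cv2.minAreaRect(np.array([unproj(c,p[0],.17)[:2] for p in k],np.float32)))
# squeeze pre-check
yaw=-.025; e=Ro.from_euler("xyz",[np.pi,-.698,yaw])
rz=Ro.from_euler("z",yaw); zt=e.apply([0,0,1])
s=np.array([.653,.098,.17])+rz.apply([-.022,-.1715,.052]); print("sq",s,zt)
for half in(0,1):
    eu=(e*Ro.from_euler("z",half*np.pi)).as_euler("xyz")
    for d in(.048,-.07,-.12): print(half,eu.round(3),d,r.inverse_kinematics(s+zt*d,eu))
```

```text
577.0 (337, 153, 20, 43)
tag ((0.6533032059669495, 0.10928497463464737), (0.01935560256242752, 0.04512612521648407), 0.11872117221355438)
plate (299, 141, 96, 82) ((0.6540676355361938, 0.09741771221160889), (0.09144892543554306, 0.10155700147151947), 89.07404327392578)
sq [ 0.62671982 -0.07289647  0.222     ] [ 0.64248589 -0.01606549 -0.76612909]
0 [ 3.142 -0.698 -0.025] 0.048 [ 0.86081431  0.37378433 -0.89934803  2.1448228   1.42788456  0.24129641
 -2.82606693]
0 [ 3.142 -0.698 -0.025] -0.07 [-0.3593582  -0.09078007  0.43419561  2.27022369 -0.00695719  0.25674657
 -1.50258241]
0 [ 3.142 -0.698 -0.025] -0.12 [-0.28506713 -0.21092016  0.33486996  2.2688637   0.11257319  0.37583372
 -1.61758317]
1 [-3.142  0.698  3.117] 0.048 [ 0.86081431  0.37378433 -0.89934803  2.1448228   1.42788456  0.24129641
  0.31552572]
1 [-3.142  0.698  3.117] -0.07 [-0.84496805 -0.17368019  0.88059058  2.28922555  0.37117112  0.27952824
  1.30141942]
1 [-3.142  0.698  3.117] -0.12 [-0.58844584 -0.26841128  0.586915    2.28120804  0.36420513  0.40388848
  1.2959381 ]
```

View pics/w5.png

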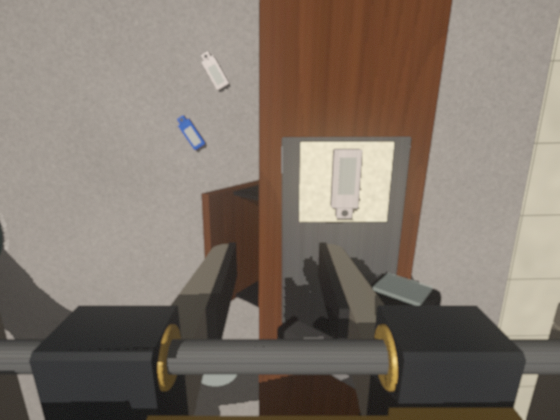

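The tag now lies in the middle of the plate, at (345,183), with the plate spanning x 299–395 and y 141–223. Next is the trigger squeeze.

```bash
cat >> h.py <<'E'
from scipy.spatial.transform import Rotation as Ro
yaw=-.022; _e=Ro.from_euler("xyz",[np.pi,-.698,yaw]); zt=_e.apply([0,0,1])
s=np.array([.653,.098,.17])+Ro.from_euler("z",yaw).apply([-.022,-.1715,.052])
eu=[_e.as_euler("xyz"),(_e*Ro.from_euler("z",np.pi)).as_euler("xyz")]
E
python3 - <<'E'
from h import *
set_gripper(1.0)
r.goto(s-.12*zt,eu[1]); print(r.get_clock(),r.get_joint_positions())
for d in(-.07,-.02,.02,.04,.048): print(d,r.inverse_kinematics(s+zt*d,eu[1]))
E
```

```text
25.3583 [-0.58428996 -0.26587503  0.58644682  2.27860758  0.35044835  0.40224388
  1.31214543]
-0.07 [-0.71294109 -0.14055391  0.76746127  2.28384352  0.21796939  0.26619723
  1.44403981]
-0.02 [-0.93503234  0.04230575  1.08353524  2.27671297 -0.63904252  0.18450997
  2.27445735]
0.02 [ 0.87234003  0.28077778 -0.87643934  2.16434737  1.10776252  0.18793206
  0.60453257]
0.04 [ 0.87035049  0.35068415 -0.90012826  2.14959255  1.3538115   0.2263817
  0.38458696]
0.048 [ 0.86202434  0.37511402 -0.89965008  2.14352199  1.42359629  0.23960614
  0.32368986]
```

Run:
```python
from h import *
r.move_joints([.32,-.27,-.59,2.28,-.35,.40,2.0]); print(r.get_ee_pos(),r.get_eef_rot())
for d in(-.12,-.07,-.02,.02,.048):
    q=r.inverse_kinematics(s+zt*d,eu[1]); print(d,None if q is None else q.round(3))
print(r.get_clock())
```

```text
[0.49687128 0.14977773 0.31698745] [-2.99414612  0.68947003 -2.62792329]
-0.12 [ 0.501 -0.157 -0.351  2.23  -0.344  0.382  1.958]
-0.07 [ 0.535 -0.033 -0.425  2.223 -0.265  0.261  1.887]
-0.02 [ 0.529  0.096 -0.457  2.205 -0.005  0.154  1.642]
0.02 [-0.515  0.167  0.664  2.24  -1.165  0.17   2.757]
0.048 [ 0.862  0.375 -0.9    2.144  1.424  0.24   0.324]
26.4417
```

Run:
```python
from h import *
r.move_joints([.75,-.1,-.9,2.144,1.2,.3,.5]); print(r.get_ee_pos(),r.get_eef_rot())
for d in(-.12,-.09,-.07,-.04,-.02,.0,.02,.048):
    q=r.inverse_kinematics(s+zt*d,eu[1]); print(d,None if q is None else q.round(3))
print(r.get_clock())
```

```text
[ 0.64781517 -0.0189577   0.4009317 ] [-2.59731154  0.89128936 -2.71959734]
-0.12 [-0.142 -0.192  0.214  2.261  0.004  0.371  1.629]
-0.09 [-0.14  -0.119  0.221  2.261 -0.057  0.301  1.686]
-0.07 [-0.129 -0.069  0.216  2.258 -0.118  0.257  1.744]
-0.04 [ 0.554  0.046 -0.467  2.212 -0.135  0.194  1.766]
-0.02 [ 0.855  0.14  -0.803  2.189  0.335  0.166  1.332]
0.0 [ 0.89   0.216 -0.87   2.177  0.786  0.169  0.906]
0.02 [ 0.857  0.275 -0.857  2.165  1.089  0.181  0.62 ]
0.048 [ 0.845  0.367 -0.878  2.144  1.414  0.229  0.328]
27.825
```

Run:
```python
from h import *
r.move_joints([.501,-.157,-.351,2.23,-.344,.382,1.958]); print(r.get_ee_pos()-(s-.12*zt),r.get_wrist_force())
r.move_joints([.535,-.033,-.425,2.223,-.265,.261,1.887]); print(r.get_ee_pos()-(s-.07*zt))
try:
    print(r.servo_line(s+.048*zt,ori=eu[1],rate=.04,contact_N=6)); 
except r.Unreachable as ex: print("unreach",ex)
d=r.get_ee_pos()-s; print("depth",d@zt,"lat",d-(d@zt)*zt,r.get_eef_rot(),r.get_wrist_force(),r.get_clock(),np.round(r.get_joint_positions(),3))
save("t6",imaging.get_image("top"))
```

```text
[1.90979272e-04 3.60701867e-04 6.16845145e-05] [ 0.33529439 -0.10657355 -0.77902114]
[-0.00039667  0.00094817 -0.00165863]
unreach the arm cannot follow that straight line within its joint ranges
depth -0.06899755072450413 lat [-0.00104077  0.00096235 -0.00089063] [3.14015036 0.69499131 3.12037748] [0.13529508 0.07166733 0.16907924] 29.5167 [ 0.536 -0.031 -0.426  2.223 -0.265  0.262  1.887]
```

Run:
```python
from h import *
def rep(t):
    d=r.get_ee_pos()-s; print(t,"depth",round(d@zt,4),"lat",(d-(d@zt)*zt).round(4),np.round(r.get_wrist_force(),1),round(r.get_clock(),2))
r.move_joints([.554,.046,-.467,2.212,-.135,.194,1.766]); rep("a")
r.move_joints([.855,.14,-.803,2.189,.335,.166,1.332]); rep("b")
try: print(r.servo_line(s+.048*zt,ori=eu[1],rate=.04,contact_N=6)); rep("c")
except r.Unreachable as ex:
    print(ex)
    for d in(-.01,0.,.01,.02,.03,.04,.048): q=r.inverse_kinematics(s+zt*d,eu[1]); print(d,q.round(3))
```

```text
a depth -0.0399 lat [-0.0004 -0.0004 -0.0003] [-0.5  0.2  0. ] 29.82
b depth -0.0208 lat [ 0.0001 -0.001   0.0001] [-0.3 -0.4  0.6] 30.34
the arm cannot follow that straight line within its joint ranges
-0.01 [ 0.784  0.158 -0.738  2.187  0.424  0.151  1.243]
0.0 [ 1.04   0.273 -1.05   2.171  1.016  0.224  0.708]
0.01 [ 0.864  0.243 -0.853  2.171  0.933  0.171  0.766]
0.02 [ 0.872  0.281 -0.876  2.164  1.108  0.188  0.605]
0.03 [ 0.875  0.317 -0.893  2.157  1.246  0.208  0.48 ]
0.04 [ 0.87   0.351 -0.9    2.15   1.354  0.226  0.385]
0.048 [ 0.862  0.375 -0.9    2.144  1.424  0.24   0.324]
```

Run:
```python
from h import *
def rep(t):
    d=r.get_ee_pos()-s; print(t,"depth",round(d@zt,4),"lat",(d-(d@zt)*zt).round(4),np.round(r.get_wrist_force(),1),round(r.get_clock(),2))
W=[[.89,.216,-.87,2.177,.786,.169,.906],[.864,.243,-.853,2.171,.933,.171,.766],[.872,.281,-.876,2.164,1.108,.188,.605],[.875,.317,-.893,2.157,1.246,.208,.48],[.87,.351,-.9,2.15,1.354,.226,.385],[.862,.375,-.9,2.144,1.424,.24,.324]]
ok=True
for w in W:
    r.move_joints(w); rep("")
    if np.linalg.norm(r.get_wrist_force())>6: ok=False;break
if ok:
    set_gripper(0.0,28); print("mm",r.get_opening()*92,r.get_gripper_force());rep("sq")
    r.pause(.4); print("mm",r.get_opening()*92,r.get_gripper_force());rep("sq")
```

```text
depth -0.0003 lat [-0.0001  0.0003 -0.0001] [-0.4  0.9 -0. ] 30.85
 depth 0.0097 lat [ 0.0002 -0.      0.0002] [ 0.2 -0.4  0.8] 31.12
 depth 0.0198 lat [-0. -0. -0.] [ 0.1 -0.5  1.1] 31.41
 depth 0.0297 lat [-0.0002 -0.     -0.0002] [ 0.1 -0.1  0.5] 31.67
 depth 0.0399 lat [-0.0005  0.0005 -0.0005] [ 0.7  0.2 -0.5] 31.92
 depth 0.0476 lat [-0.0003  0.0003 -0.0003] [-0.3  0.1 -0.2] 32.17
mm 38.78481182299135 26.819527857005596
sq depth 0.048 lat [-0.0003 -0.0024 -0.0002] [-0.1 -5.7  0.5] 33.02
mm 38.91546959731407 26.82530600577593
sq depth 0.048 lat [-0.0003 -0.0024 -0.0002] [-0.8 -5.1  1.2] 33.42
```

Closing stalled at 38.9 mm with 27 N, so the trigger is home. I'll release it, retreat, pick up the tag and carry it over the compartment.

Run:
```python
from h import *
P=np.pi
set_gripper(1.0); print(r.get_opening(),np.round(r.get_wrist_force(),1))
for w in [[.87,.351,-.9,2.15,1.354,.226,.385],[.872,.281,-.876,2.164,1.108,.188,.605],[.89,.216,-.87,2.177,.786,.169,.906],[.855,.14,-.803,2.189,.335,.166,1.332],[.554,.046,-.467,2.212,-.135,.194,1.766],[.501,-.157,-.351,2.23,-.344,.382,1.958]]: r.move_joints(w)
print("out",r.get_clock())
r.move_joints([-.616,.261,.49,1.602,-.125,1.313,-.133]); set_gripper(.5)
r.goto([.6534,.098,.215],[P,0,1.546])
print(r.servo_line([.6534,.098,.1435],rate=.12,contact_N=6),r.get_ee_pos()); set_gripper(0.0,20); print("mm",r.get_opening()*92,r.get_clock())
r.servo_line([.6534,.098,.215],rate=.2)
r.servo_line([.512,.06,.215],ori=[P,0,1.53],rate=.25)
r.servo_line([.512,.008,.20],rate=.2)
print("held",r.get_opening()*92,r.get_clock(),r.get_joint_positions().round(3))
tc=imaging.calibration("top"); im=imaging.get_image("top"); save("t7",im)
for p in[(248,260),(319,263)]: print(unproj(tc,p,.115))
```

```text
1.0016371237022004 [-0.3  1.2 -0. ]
out 36.7583
False [0.65412707 0.0981101  0.14468589]
mm 29.95830558859422 41.1167
held 29.510481802988128 42.775 [-0.541  0.228  0.537  1.947 -0.136  1.002  0.016]
[0.47851561 0.07697293 0.115     ]
[ 0.47131604 -0.09589619  0.115     ]
```

Run:
```python
from h import *
print(r.servo_line([.512,.003,.108],rate=.12,contact_N=6),r.get_ee_pos(),r.get_wrist_force())
set_gripper(.42); r.pause(.4)
r.servo_line([.512,.003,.17],rate=.2); print(r.get_opening(),r.get_clock())
r.goto([.42,.003,.27],[np.pi,0,1.53]);print(r.get_clock())
im=imaging.get_image("wrist");sc=imaging.get_image("scene");t=imaging.get_image("top")
a=cv2.resize(im,(400,300)); b=cv2.resize(sc[160:280,220:380],(400,300)); d=cv2.resize(t[180:300,200:360],(400,300))
save("w8",np.vstack([np.hstack([a,b]),np.hstack([d,d*0])]))
```

```text
False [0.51263037 0.00315665 0.10857306] [ 1.15293909  0.58336173 -1.00310934]
0.4180751278887276 44.9417
45.5417
```

View pics/w8.png

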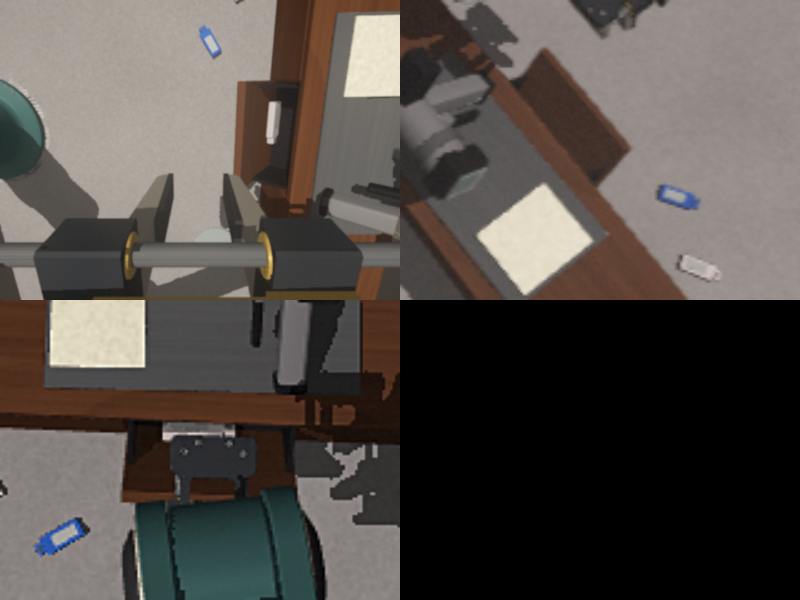

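The tag lies inside the bin, at (272,120) in the wrist panel, and the plate is clear. Now I'll push the compartment shut.

Run:
```python
from h import *
P=np.pi
set_gripper(0.0)
r.goto([.425,.012,.12],[P,0,1.53]); print(r.servo_line([.425,.012,.043],rate=.15,contact_N=6))
print(r.servo_line([.525,.012,.074],rate=.07,contact_N=20),r.get_ee_pos(),r.get_wrist_force(),r.get_clock())
```

```text
False
False [0.52503242 0.01208263 0.07405335] [ 0.19913279 -0.03208985 -0.22046074] 49.3333
```

Run:
```python
from h import *
for x in (.535,.545,.555,.565):
    k=r.servo_line([x,.012,.076],rate=.05,contact_N=15); print(k,r.get_ee_pos().round(4),r.get_wrist_force().round(1),r.get_clock())
    if k:break
```

```text
False [0.5357 0.012  0.0762] [0.6 0.2 0.4] 49.6833
True [0.536  0.012  0.0753] [-1.6 -0.1  1.4] 49.8917
```

Run:
```python
from h import *
print(r.servo_line([.545,.012,.076],rate=.03,contact_N=22),r.get_ee_pos().round(4),r.get_wrist_force().round(1))
r.servo_line([.50,.012,.076],rate=.15); r.servo_line([.43,.012,.16],rate=.2)
r.goto([.40,.25,.25],[np.pi,0,1.53]); print(r.get_clock())
t=imaging.get_image("top"); c=imaging.calibration("top")
g=cv2.cvtColor(t,cv2.COLOR_RGB2HSV)
for u in(180,262,275,284,295,305,360): # first grey (low-sat) row below console front
    col=g[215:300,u,1].astype(int); print(u,"wood ends row",215+np.where(col>70)[0].max() if (col>70).any() else None)
s_=imaging.get_image("scene"); cs=imaging.calibration("scene")
p=proj(cs,[[.475,-.01,.115],[.50,-.01,.13],[.45,.2,0]]).astype(int); print([(q.tolist(),s_[q[1],q[0]].tolist()) for q in p])
print(r.get_wrist_force().round(1))
```

```text
True [0.535  0.012  0.0748] [-1.3  0.1  0.5]
52.2333
180 wood ends row 229
262 wood ends row 232
275 wood ends row 233
284 wood ends row 233
295 wood ends row 234
305 wood ends row 234
360 wood ends row 237
[([295, 198], [151, 143, 139]), ([289, 201], [155, 145, 144]), ([341, 252], [151, 144, 140])]
[-0.3  0.2 -0.4]
```

```bash
python3 -c "
from station import r
print(r.hand_in(), r.get_clock())"
```

```text
the job is handed in; nothing more can be done
the job is handed in; nothing more can be done
```

I laid the tag on the plate, squeezed and released the trigger, then dropped the tag in the compartment and pushed it shut (flush in the top view); I handed in just after 52 s, the padlock, coin tray, wedge and coaster left alone.

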